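Dial the code on the chemicals lockbox and draw its bolt

ROBOT

A 6-joint arm with a two-finger parallel gripper is mounted at the origin on a cart in front of the work surface, level with it; the furniture and walls round the work are solid. World frame = base frame: x ahead of the robot, y to its left, z up, the work surface at z = 0. Lengths are in m, angles in rad, forces in N, time in s.
With the tool pointing down it reaches from about 0.275 to 0.75 m from the base axis. Payload 10.2 kg.
Tool frame: the origin (TCP) lies midway between the tips of the shut fingers; the grasp point (between the pads) lies 19 mm behind it (r.hold_point_z is the z of the grasp point in the tool frame, in m); z points along the fingers, y is the direction in which the jaws open and shut (so a half turn about z gives the same grasp; the last joint's range is limited). The gripper opens to 85 mm and grips with 20 to 120 N. Pads are 22 mm wide; open, the fingers measure 114 mm over their backs; the gripper's body (76 mm by 85 mm) begins 54 mm behind the grasp point. The pads swing forward as they close: fully open they stand 13 mm farther back than shut.
Start: joints at [1.03, 0.313, 1.498, -0, 1.331, -0.223], TCP at [0.164, 0.499, 0.231] pointing down, gripper open.
Joint ranges: [-2.94, 2.94], [-0.97, 2.17], [0.19, 2.56], [-1.23, 4.37], [0.02, 3.11], [-2.88, 2.88]. Speed limits (rad/s): [2.39, 2.39, 3.01, 3.14, 3.14, 3.14].

INTERFACE

Orientations are given as a unit quaternion [x, y, z, w].
In Python, from station import r gives the robot as it stands.
- The arm moves only by the tool arm_command, never from a script. Its argument "increments" is text: rows parted by semicolons, each of 7 numbers parted by spaces: the shift along the tool's x, y, z in cm, then the turn, a rotation vector about the tool's x, y, z in degrees, then the closure, from 0 (fully open) to 1 (shut). In form: tx ty tz wx wy wz jaw; .... A call has 1 to 8 rows; each row shifts and turns the commanded pose from where the row before left it, along the tool's axes as they then stand; what a row does not reach is not made up. A row lasts 1/8 s, in which the tool goes at most 62.5 mm and 10.7 degrees, less where a joint would pass 70% of its speed; a pose out of reach is approached as far as the arm can. A call is refused whole if a number of a shift passes 6.25 or a number of a turn 10.7, either way. A call with a gripper value outside its range is refused whole. The fingers move at their own pace and stop on an object; the grip force is fixed at half the most. Time passes only in rows, so rows that do not move let the fingers close. It gives the time, the measured TCP pose, the force and the opening at its end, in the units of the state.
- r.read_state(): the state, without advancing time (a new reading comes with each control period).
- r.read_camera(name): name is "scene" or "top" or "wrist"; returns the picture (400x640x3 uint8, red, green, blue); there is no depth.
- r.camera_info(name): a dict with "fx", "fy", "cx", "cy" (pixels), "R" (3x3) and "t" (3): a world point X has camera coordinates R X + t. Camera axes: x right, y down, z forward; pixel columns grow to the right and rows downward; lengths in m; the calibration is good to about 2 mm. A picture is of the moment at which its call begins: read the wrist's pose just before it. camera_info takes no time and is no camera call; for the wrist camera it gives the pose at the moment of the call.
- r.close_job(): hands the job in, once; it reports no verdict.
The state is a dict: "time": time; "joint_positions": joint angles; "joint_vel": joint speeds; "tau": joint torques, N m; "tool_pos": TCP position; "orientation": TCP orientation; "force": force on the tool from outside, world axes, zero at the start; "ft_torque": the same for the moment, N m; "gripper_width": opening from 0.0 (shut) to 1.0 (fully open).
Only numpy, scipy, OpenCV 4.12 (cv2) and the standard library are available. Lean on these libraries where they do the work, as an engineer would, in place of code of your own. Each camera call takes 0.05 s, during which the arm holds its last target. There are 200 camera calls.

TASK

Unlock the grey lockbox: its code, counted in the white dots that face straight up, is 2 - 5 - 3 from left to right. The left wheel already shows its two, so leave that one as it is; roll the middle wheel to five and the right wheel to three, pressing only gently (never more than 20 N on any part of the lock), and only when both are set push the orange bolt knob to the right, all the way to its stop. Let go, and leave the things standing round it where they are.

Things in the scene. Friction and masses are not known exactly. Their poses are not given: they have to be found in the camera images.
- lockbox: low grey steel box, 130 (x) x 240 (y) x 70 mm, fixed to the worktop, dark lid with three slots in a row and an orange knob. Origin at the middle of its underside; x points away from the robot at yaw 0, y to the left, z up. The lid's top is flat at z = 0.070
- slot_left (a point): point fixed to the lid's top, mid-slot under the crown of the left wheel (lockbox x 0, y +0.075, z 0.070 m). Through worn bearings the crown stands anywhere from 8.5 to 17.5 mm above it: not measured, to be felt. The wheel yields on a spring, 1 mm per 7 N, at most 6 mm
- slot_middle (a point): point fixed to the lid's top, mid-slot under the crown of the middle wheel (lockbox x 0, y +0.030, z 0.070 m). Through worn bearings the crown stands anywhere from 8.5 to 17.5 mm above it: not measured, to be felt. The wheel yields on a spring, 1 mm per 7 N, at most 6 mm
- slot_right (a point): point fixed to the lid's top, mid-slot under the crown of the right wheel (lockbox x 0, y -0.015, z 0.070 m). Through worn bearings the crown stands anywhere from 8.5 to 17.5 mm above it: not measured, to be felt. The wheel yields on a spring, 1 mm per 7 N, at most 6 mm
- wheel_left (a joint): left thumbwheel: black, radius 25 mm, 18 mm wide, axle along the lockbox's y, white dots for 1 to 6 round its rim. Number n faces straight up at (n-1)*1.047 rad; stops at -0.4 and 5.6. Grows when its top is rolled along the lockbox's +x (away from the robot). Stays where left; turning takes 2.8 N along the rim. It starts at its code number 2 (1.047).
- wheel_middle (a joint): middle thumbwheel: black, radius 25 mm, 18 mm wide, axle along the lockbox's y, white dots for 1 to 6 round its rim. Number n faces straight up at (n-1)*1.047 rad; stops at -0.4 and 5.6. Grows when its top is rolled along the lockbox's +x (away from the robot). Stays where left; turning takes 2.8 N along the rim. Its code number is 5 (4.189); it starts turned too low.
- wheel_right (a joint): right thumbwheel: black, radius 25 mm, 18 mm wide, axle along the lockbox's y, white dots for 1 to 6 round its rim. Number n faces straight up at (n-1)*1.047 rad; stops at -0.4 and 5.6. Grows when its top is rolled along the lockbox's +x (away from the robot). Stays where left; turning takes 2.8 N along the rim. Its code number is 3 (2.094); it starts turned too high.
- bolt_knob (a point): middle of the top face of the orange bolt knob (16 mm along x, 14 mm along y, standing up 25 mm from the lid); it rides on the lid along the lockbox's y axis, 60 mm to the right of the right wheel when locked. 44 mm are free between the knob and the right wheel
- bolt (a joint): travel of the bolt in m: 0 locked, 0.025 as it meets its open stop; grows as the knob goes along the lockbox's -y (to the right). Takes about 3 N; its stop is a black rubber buffer on the lid (18 x 5 x 11 mm), 1 mm per 4 N. Its tines pass through notches in the wheels: it runs free with all wheels within 0.1 rad of their numbers and jams after 1 to 3 mm with one far off
- tablet_box: blue cardboard tablet box, 111 x 66 x 154 mm; loose, a bystander; origin at the middle of its underside
- descaler_jar: small jar with brown-yellow lid, 42 mm across, 96 mm tall; loose, a bystander; origin at the middle of its underside
- cleaner_bottle: teal bottle with yellow cap, 58 mm across, 208 mm tall; loose, a bystander; origin at the middle of its underside
- mug: green and white mug, 78 mm across, 101 mm tall, with a handle; loose, a bystander; origin at the middle of its underside
- booklet: thin manual lying flat, 148 x 105 x 9 mm; loose, a bystander; origin at the middle of its underside
- food_tin: steel food tin, 76 mm across, 58 mm tall; loose, a bystander; origin at the middle of its underside
- energy_display: black energy display on its foot, 40 x 108 x 72 mm; loose, a bystander; origin at the middle of its underside

How it is judged:
On the way, in this order (a step that is already met when the one before it is completed fails the run):
1. middle wheel at 5 and right wheel at 3, bolt still locked (value of joint wheel_middle between 4.019 and 4.359 rad and value of joint wheel_right between 1.924 and 2.264 rad and value of joint bolt below 0.004 m), for 0.2 s.
2. bolt drawn to its stop (value of joint bolt above 0.022 m), for 0.2 s.
At the end, for the whole second after the job is handed in: All three wheels stand within 0.17 rad (10 degrees) of their numbers 2, 5, 3, and the bolt is within 3 mm of its open stop (value of joint wheel_left between 0.877 and 1.217 rad and value of joint wheel_middle between 4.019 and 4.359 rad and value of joint wheel_right between 1.924 and 2.264 rad and value of joint bolt above 0.022 m); the robot touches nothing.
It fails at once if the left wheel is turned off its number (value of joint wheel_left below 0.847 rad or value of joint wheel_left above 1.247 rad).
It fails at once if the lock is pressed or pushed with more than 20 N (contact force between any of the fingers, the arm and lockbox above 20 N).
It fails at once if a bystander is moved by more than 30 mm (distance of any of tablet_box, descaler_jar, cleaner_bottle, mug, booklet, food_tin, energy_display from where it was at the start of the episode above 0.03 m).
It also fails if it takes over 58 s, if anything falls off the work surface, if the arm or the gripper's body presses on something with over 40 N, if the wrist force passes 120 N, or if a joint passes its speed limit or range.

## Working session

There is one attempt and no reset: what is moved stays moved. The work goes in short steps, Python scripts to look and compute and a tool call to move; the robot and the scene stay as the last step left them, time stands still between calls to the robot, and variables do not carry over. Pictures are saved under pics/ and viewed, about 8 in all and at most 12, crops included, and the job is handed in when it is done.

Besides the shell and the picture viewer there is one more tool, called as name(argument=value, ...) on one line, values as JSON. arm_command: Moves the arm, as the interface text tells. Its arguments: {"type":"object","properties":{"increments":{"type":"string"}},"required":["increments"]}

```bash
mkdir -p pics; ls; python3 - <<'E'
from station import r
import cv2,numpy as np
s=r.read_state(); print({k:np.round(v,3).tolist() for k,v in s.items()}, r.hold_point_z)
for n in("scene","top"):
    c=r.camera_info(n); print(n,{k:np.round(v,4).tolist() for k,v in c.items()})
    cv2.imwrite(f"pics/{n}0.png",r.read_camera(n)[:,:,::-1])
a=cv2.imread("pics/scene0.png");b=cv2.imread("pics/top0.png")
E
```

```text
pics
{'time': 0.0, 'joint_positions': [1.03, 0.313, 1.498, -0.0, 1.331, -0.223], 'joint_vel': [0.001, 0.0, -0.001, -0.0, 0.001, -0.001], 'tau': [-0.001, -41.226, -25.974, -0.0, 0.004, -0.0], 'tool_pos': [0.164, 0.498, 0.231], 'orientation': [0.158, 0.987, -0.001, -0.0], 'force': [-0.358, 0.779, 0.403], 'ft_torque': [-0.007, 0.005, -0.031], 'gripper_width': 1.002} -0.0187
scene {'fx': 486.2286, 'fy': 486.2286, 'cx': 317.6973, 'cy': 190.2881, 'R': [[-0.9323, -0.3618, 0.0014], [-0.2027, 0.5191, -0.8303], [0.2996, -0.7744, -0.5573]], 't': [0.6024, 0.1884, 1.4934]}
top {'fx': 433.6609, 'fy': 433.6609, 'cx': 324.6592, 'cy': 199.4753, 'R': [[0.4041, -0.9147, -0.0041], [-0.8754, -0.3854, -0.2917], [0.2652, 0.1215, -0.9565]], 't': [-0.2118, 0.567, 1.2889]}
```

View pics/top0.png

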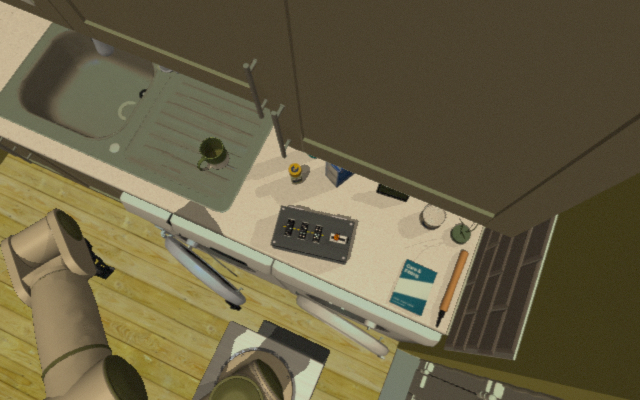

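View pics/scene0.png

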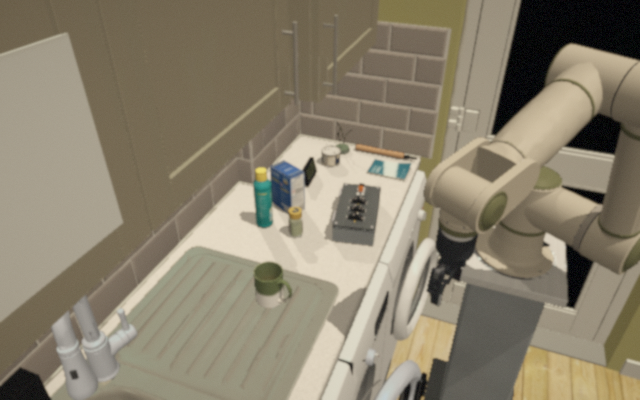

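```bash
cat > h.py <<'E'
import cv2,numpy as np
from station import r
def ray(c,u,v,z):
    R=np.array(c["R"]);t=np.array(c["t"]);o=-R.T@t
    d=R.T@np.array([(u-c["cx"])/c["fx"],(v-c["cy"])/c["fy"],1]); return o+d*(z-o[2])/d[2]
def proj(c,X):
    p=np.array(c["R"])@np.array(X)+np.array(c["t"]); return np.array([c["fx"]*p[0]/p[2]+c["cx"],c["fy"]*p[1]/p[2]+c["cy"]])
E
python3 - <<'E'
from h import *
c=r.camera_info("top");im=cv2.imread("pics/top0.png")
hsv=cv2.cvtColor(im,cv2.COLOR_BGR2HSV)
m=((hsv[...,2]<110)).astype(np.uint8); m[:195]=0;m[270:]=0;m[:,:262]=0;m[:,365:]=0
m=cv2.morphologyEx(m,cv2.MORPH_CLOSE,np.ones((9,9)));m=cv2.morphologyEx(m,cv2.MORPH_OPEN,np.ones((9,9)))
k=max(cv2.findContours(m,0,2)[0],key=cv2.contourArea)
rc=cv2.minAreaRect(k);print(rc)
for p in cv2.boxPoints(rc): print(p,ray(c,*p,.07).round(4))
o=((hsv[...,0]<18)&(hsv[...,1]>140)&(hsv[...,2]>120)).astype(np.uint8);o[:200]=0;o[270:]=0;o[:,:262]=0;o[:,365:]=0
v,u=np.nonzero(o);print(len(u),u.mean(),v.mean(),ray(c,u.mean(),v.mean(),.09))
cv2.imwrite("pics/crop1.png",cv2.resize(im[190:275,260:370],None,fx=7,fy=7,interpolation=cv2.INTER_CUBIC))
s=r.camera_info("scene")
E
```

```text
((312.87060546875, 234.08233642578125), (77.44418334960938, 44.68767547607422), 12.528807640075684)
[270.22357 247.49411] [0.398  0.1283 0.07  ]
[279.91766 203.87057] [0.5372 0.1616 0.07  ]
[355.51764 220.67056] [ 0.5835 -0.0804  0.07  ]
[345.82355 264.2941 ] [ 0.4446 -0.1063  0.07  ]
17 335.52941176470586 237.2941176470588 [ 0.50507024 -0.04532731  0.09      ]
```

View pics/crop1.png

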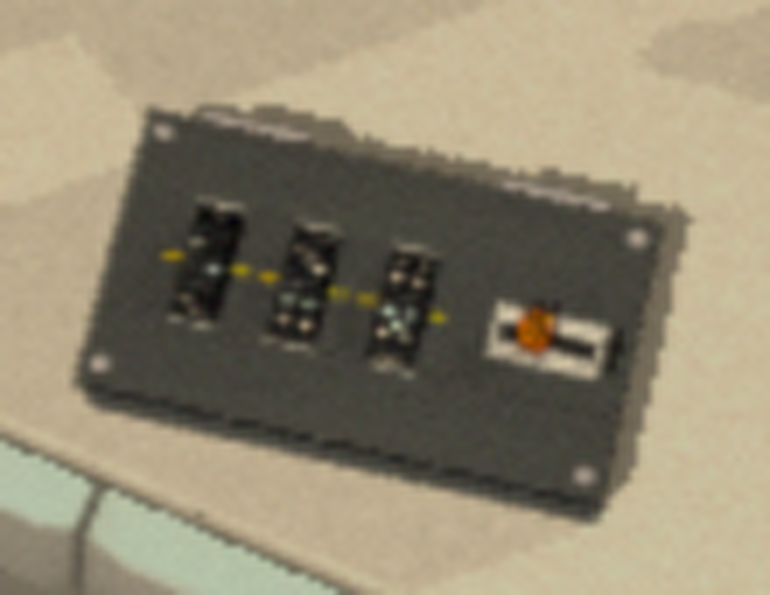

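The top view shows the grey lockbox on the worktop, with lid screws at crop (163,131), (100,362), (585,475) and (637,238). The orange knob is at crop (536,330). In the scene view the bystanders stand behind the box and to its left.

```bash
python3 - <<'E'
from h import *
c=r.camera_info("top")
P=[ray(c,(u+.5)/7-.5+260,(v+.5)/7-.5+190,.071) for u,v in[(163,131),(100,362),(585,475),(637,238)]]
P=np.array(P);print(P.round(4), P.mean(0).round(4))
a=(P[0]-P[3])+(P[1]-P[2]);b=(P[0]-P[1])+(P[3]-P[2])
print(np.degrees(np.arctan2(a[1],a[0]))-90,np.degrees(np.arctan2(b[1],b[0])))
i=r.camera_info("wrist");R=np.array(i["R"]);print("cam pos",-R.T@i["t"],"dir",R[2],"up",-R[1],i["fx"])
from scipy.spatial.transform import Rotation as Q
s=r.read_state();T=Q.from_quat(s["orientation"]).as_matrix();print(T.round(3));print("cam in tool",T.T@(-R.T@i["t"]-s["tool_pos"]),T.T@R[2])
d=np.array([.46,.04,.231])-s["tool_pos"];print("delta tool cm",T.T@d*100)
E
```

```text
[[ 0.5276  0.1465  0.071 ]
 [ 0.42    0.1263  0.071 ]
 [ 0.4606 -0.0905  0.071 ]
 [ 0.5683 -0.0699  0.071 ]] [0.4941 0.0281 0.071 ]
10.622690187883862 10.735315214961382
cam pos [0.08630049 0.524805   0.37328438] dir [ 0.30044442 -0.10086698 -0.94845084] up [-0.90111159  0.29590685 -0.31691804] 299.4868758868153
[[-0.95   0.312 -0.001]
 [ 0.312  0.95  -0.001]
 [ 0.    -0.001 -1.   ]]
cam in tool [ 0.08202195  0.00055953 -0.14247259] [-3.17163873e-01 -8.49109549e-04  9.48370369e-01]
delta tool cm [-4.24494791e+01 -3.43029785e+01  7.29168140e-03]
```

arm_command(increments="-4.7 -3.8 0 0 0 0 1; -4.7 -3.8 0 0 0 0 1; -4.7 -3.8 0 0 0 0 1; -4.7 -3.8 0 0 0 0 1; -4.7 -3.8 0 0 0 0 1; -4.7 -3.8 0 0 0 0 1; -4.7 -3.8 0 0 0 0 1; -4.7 -3.8 0 0 0 0 1")

```text
time: 1.1
tool_pos: [0.4269, 0.0905, 0.2313]
orientation: [0.158, 0.987, 0.0, 0.0]
force: [1.2, 1.1, 0.5]
gripper_width: -0.004
```

arm_command(increments="-4.7 -3.8 0 0 0 0 1; 0 0 0 0 0 -9.6 1; 0 0 0 0 0 -9.6 1; 0 0 0 0 0 -9.6 1; 0 0 0 0 0 0 1; 0 0 0 0 0 0 1")

```text
time: 1.85
tool_pos: [0.4589, 0.0417, 0.2312]
orientation: [-0.091, 0.996, 0.0, -0.0]
force: [-0.0, 0.2, -1.2]
gripper_width: 0.001
```

```bash
cat >> h.py <<'E'
from scipy.spatial.transform import Rotation as Q
C=np.array([.4941,.0281]);YAW=np.radians(10.7)
def st():
    s=r.read_state();T=Q.from_quat(s["orientation"]).as_matrix();p=s["tool_pos"]
    b=np.array([[np.cos(YAW),np.sin(YAW)],[-np.sin(YAW),np.cos(YAW)]])@(np.array(p[:2])-C)
    print("t",round(s["time"],2),"box xy mm",(b*1000).round(1),"z",round(p[2]*1000,1),"toolx",np.degrees(np.arctan2(T[1,0],T[0,0])).round(2),"tilt",T[:,2].round(4),"F",np.round(s["force"],1),"w",round(s["gripper_width"],3))
    return s,T
def b2w(x,y,z): return np.array([C[0]+x*np.cos(YAW)-y*np.sin(YAW),C[1]+x*np.sin(YAW)+y*np.cos(YAW),z])
E
python3 - <<'E'
from h import *
st();i=r.camera_info("wrist");im=r.read_camera("wrist")[:,:,::-1];cv2.imwrite("pics/w1.png",im)
for y in(.075,.03,-.015,-.075): print(y,proj(i,b2w(0,y,.083)).round(1))
E
```

```text
t 1.85 box xy mm [-32.   19.9] z 231.2 toolx -169.59 tilt [-3.e-04  1.e-04 -1.e+00] F [-0.   0.2 -1.2] w 0.001
0.075 [374.  216.1]
0.03 [330.7 216.3]
-0.015 [287.5 216.5]
-0.075 [229.9 216.8]
```

View pics/w1.png

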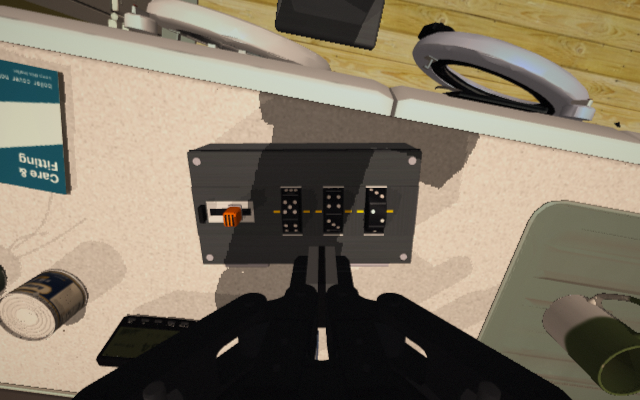

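```bash
python3 - <<'E'
from h import *
i=r.camera_info("wrist");im=cv2.imread("pics/w1.png")
hsv=cv2.cvtColor(im,cv2.COLOR_BGR2HSV)
m=((hsv[...,0]>20)&(hsv[...,0]<32)&(hsv[...,1]>170)&(hsv[...,2]>90)).astype(np.uint8);m[:200]=0;m[225:]=0;m[:,:268]=0;m[:,400:]=0
n,_,s,ce=cv2.connectedComponentsWithStats(m)
for k in range(1,n):
    if s[k,4]>3: print(ce[k].round(1),s[k,4],ray(i,*ce[k],.07).round(4))
P=[]
g=cv2.cvtColor(im,cv2.COLOR_BGR2GRAY)
for u,v in[(196,161),(412,160),(403,257),(207,257)]:
    w=g[v-7:v+8,u-7:u+8].astype(float);w=np.clip(w-120,0,None);yy,xx=np.mgrid[-7:8,-7:8]
    uu,vv=u+(w*xx).sum()/w.sum(),v+(w*yy).sum()/w.sum();P.append(ray(i,uu,vv,.071));print(uu,vv,P[-1].round(4))
P=np.array(P);print(P.mean(0));a=P[1]-P[0]+P[2]-P[3];print(np.degrees(np.arctan2(a[1],a[0]))-90, np.linalg.norm(P[1]-P[0]),np.linalg.norm(P[2]-P[1]))
cv2.imwrite("pics/w1c.png",cv2.resize(im[180:242,200:395],None,fx=4,fy=8,interpolation=cv2.INTER_CUBIC))
E
```

```text
[360. 211.] 21 [0.4817 0.0889 0.07  ]
[389.3 211. ] 19 [0.4759 0.12   0.07  ]
196.15196078431373 161.11764705882354 [ 0.4587 -0.0877  0.071 ]
411.9352969579913 160.5016900048286 [0.4182 0.1286 0.071 ]
403.05284388866477 259.7829770068576 [0.5303 0.15   0.071 ]
204.35394648077354 258.65347425230493 [ 0.57   -0.0728  0.071 ]
[0.49428402 0.02952006 0.071     ]
10.354845617991032 0.22006434791194945 0.11410542785951108
```

View pics/w1c.png

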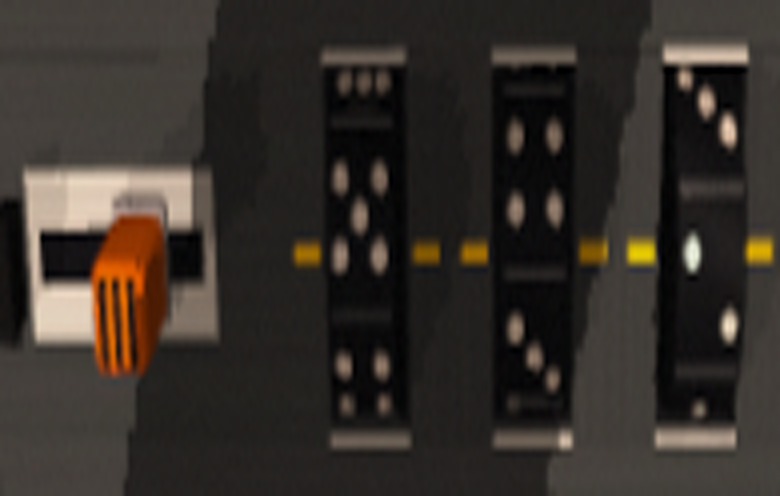

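The wrist close-up shows the left wheel on 2. The middle wheel sits between 3 and 4, with its 3/4 divider at crop row 272. The right wheel is near 4.6, with its 4/5 divider at row 315. Next I fit crown height and angle from the divider rows.

```bash
sed -i 's/C=np.array(\[.4941,.0281\]);YAW=np.radians(10.7)/C=np.array([.4942,.0290]);YAW=np.radians(10.5)/' h.py
cat >> h.py <<'E'
from scipy.optimize import least_squares
def rim(i,y,h,al): return proj(i,b2w(.025*np.sin(al),y,.07+h-.025+.025*np.cos(al)))[1]
def fit(i,y,feat,h=None,x0=3.):   # feat: [(number, image row)]
    f=lambda p:[rim(i,y,(p[1] if h is None else h),p[0]-(n-1)*np.pi/3)-v for n,v in feat]
    s=least_squares(f,[x0] if h is not None else [x0,.013]);return s.x.round(4),s.fun.round(2)
E
python3 - <<'E'
from h import *
s,T=st();i=r.camera_info("wrist");row=lambda q:(q+.5)/8-.5+180
print("yellow",proj(i,b2w(0,.075,.07)),row(253))
dv=row(253)-proj(i,b2w(0,.03,.07))[1];print(dv)
W=dict(left=(.075,[(2.5,187),(1.5,372),(2,289)],1),middle=(.03,[(4.5,88),(3.5,272),(2.5,402)],2.5),right=(-.015,[(5.5,122),(4.5,315),(5,217)],3.8))
for k,(y,f,x0) in W.items(): print(k,fit(i,y,[(n,row(q)-dv) for n,q in f],None,x0))
d=b2w(-.008,.03,.089)-s["tool_pos"];print(T.T@d*100)
E
```

```text
t 1.9 box xy mm [-32.3  18.9] z 231.2 toolx -169.55 tilt [-2.e-04 -0.e+00 -1.e+00] F [ 0.1 -0.5 -0.5] w 0.002
yellow [372.7357982  212.21318979] 211.1875
-1.0532962756898883
left (array([0.978 , 0.0177]), array([ 0.05,  0.02, -0.06]))
middle (array([2.5071, 0.0142]), array([ 0.15, -0.09, -0.02]))
right (array([3.7733, 0.0156]), array([ 0.11, -0.04, -0.05]))
[-2.4350135   1.11122196 14.22337971]
```

arm_command(increments="-2.4 1.1 3 0 0 0 1; 0 0 5 0 0 0 1; 0 0 4 0 0 0 1; 0 0 2 0 0 0 1; 0 0 0 0 0 0 1; 0 0 0 0 0 0 1")

```text
time: 2.65
tool_pos: [0.4812, 0.0569, 0.0923]
orientation: [-0.092, 0.996, -0.0, 0.001]
force: [0.4, 0.3, 0.7]
gripper_width: -0.003
```

arm_command(increments="0 0 0.1 0 0 0 1; 0 0 0.1 0 0 0 1; 0 0 0 0 0 0 1")

```text
time: 3.02
tool_pos: [0.4806, 0.0569, 0.0895]
orientation: [-0.092, 0.996, -0.0, 0.0]
force: [-0.6, -0.6, -0.0]
gripper_width: 0.002
```

```bash
python3 -c "
from h import *
st()"
```

```text
t 3.02 box xy mm [-8.3 29.9] z 89.5 toolx -169.42 tilt [ 2.e-04 -0.e+00 -1.e+00] F [-0.6 -0.6 -0. ] w 0.002
```

arm_command(increments="0 0 0.1 0 0 0 1; 0 0 0.1 0 0 0 1; 0 0 0 0 0 0 1")

```text
time: 3.4
tool_pos: [0.4805, 0.0569, 0.0872]
orientation: [-0.092, 0.996, 0.0, -0.0]
force: [0.1, -0.7, 0.3]
gripper_width: 0.002
```

arm_command(increments="0 0 0.1 0 0 0 1; 0 0 0 0 0 0 1")

```text
time: 3.65
tool_pos: [0.4805, 0.0569, 0.0862]
orientation: [-0.092, 0.996, 0.0, -0.0]
force: [-0.4, -0.7, -0.1]
gripper_width: -0.002
```

arm_command(increments="0 0 0.1 0 0 0 1; 0 0 0 0 0 0 1")

```text
time: 3.9
tool_pos: [0.4806, 0.0569, 0.0852]
orientation: [-0.092, 0.996, 0.0, -0.0]
force: [-0.7, -0.0, 0.6]
gripper_width: -0.001
```

arm_command(increments="0 0 0.1 0 0 0 1; 0 0 0 0 0 0 1")

```text
time: 4.15
tool_pos: [0.4806, 0.0569, 0.0843]
orientation: [-0.092, 0.996, -0.0, 0.0]
force: [-0.6, -0.8, 0.5]
gripper_width: 0.002
```

arm_command(increments="0 0 0.1 0 0 0 1; 0 0 0 0 0 0 1")

```text
time: 4.4
tool_pos: [0.4807, 0.0569, 0.0836]
orientation: [-0.092, 0.996, -0.0, 0.0]
force: [-0.4, -0.3, 3.7]
gripper_width: -0.003
```

arm_command(increments="0 0 0.1 0 0 0 1; 0 0 0 0 0 0 1")

```text
time: 4.65
tool_pos: [0.4808, 0.0569, 0.0828]
orientation: [-0.092, 0.996, -0.0, 0.0]
force: [-1.7, -0.2, 8.5]
gripper_width: 0.001
```

arm_command(increments="-0.2 0 0 0 0 0 1; -0.2 0 0 0 0 0 1; -0.2 0 0 0 0 0 1; -0.2 0 0 0 0 0 1")

```text
time: 5.15
tool_pos: [0.4886, 0.0583, 0.0828]
orientation: [-0.092, 0.996, -0.0, 0.0]
force: [-3.3, 0.5, 9.4]
gripper_width: 0.002
```

arm_command(increments="-0.2 0 0 0 0 0 1; -0.2 0 0 0 0 0 1; -0.2 0 0 0 0 0 1; -0.2 0 0 0 0 0 1")

```text
time: 5.65
tool_pos: [0.4964, 0.0598, 0.0828]
orientation: [-0.092, 0.996, -0.0, 0.0]
force: [-2.9, -0.2, 7.2]
gripper_width: 0.002
```

```bash
python3 -c "
from h import *
st()"
```

```text
t 5.65 box xy mm [ 7.8 29.9] z 82.8 toolx -169.4 tilt [ 3.e-04 -2.e-04 -1.e+00] F [-2.9 -0.2  7.2] w 0.002
```

arm_command(increments="0 0 -0.8 0 0 0 1; 1.6 0 0 0 0 0 1; 0 0 0.5 0 0 0 1; 0 0 0.15 0 0 0 1; 0 0 0.15 0 0 0 1; 0 0 0 0 0 0 1")

```text
time: 6.4
tool_pos: [0.4811, 0.0569, 0.0828]
orientation: [-0.092, 0.996, -0.0, 0.0]
force: [-2.7, 0.4, 8.0]
gripper_width: -0.002
```

arm_command(increments="-0.2 0 0 0 0 0 1; -0.2 0 0 0 0 0 1; -0.2 0 0 0 0 0 1; -0.2 0 0 0 0 0 1; -0.2 0 0 0 0 0 1; -0.2 0 0 0 0 0 1; -0.2 0 0 0 0 0 1; -0.2 0 0 0 0 0 1")

```text
time: 7.4
tool_pos: [0.4969, 0.0599, 0.0828]
orientation: [-0.092, 0.996, -0.0, 0.0]
force: [-3.1, 0.7, 6.9]
gripper_width: 0.001
```

arm_command(increments="0 0 -1 0 0 0 1; 4 0 -6 0 0 0 1; 0 0 -1 0 0 0 1; 0 0 0 0 0 0 1; 0 0 0 0 0 0 1")

```text
time: 8.02
tool_pos: [0.4622, 0.0535, 0.1532]
orientation: [-0.092, 0.996, 0.0, -0.001]
force: [1.1, -0.4, -0.3]
gripper_width: -0.001
```

```bash
python3 - <<'E'
from h import *
st();i=r.camera_info("wrist");im=r.read_camera("wrist")[:,:,::-1];cv2.imwrite("pics/w2.png",im)
u,v=proj(i,b2w(0,.03,.08));print(u,v);u0,v0=int(u)-65,int(v)-55;print(u0,v0)
cv2.imwrite("pics/w2c.png",cv2.resize(im[v0:v0+100,u0:u0+130],None,fx=6,fy=6,interpolation=cv2.INTER_CUBIC))
E
```

```text
t 8.03 box xy mm [-27.  30.] z 153.2 toolx -169.41 tilt [-1.7e-03  2.0e-04 -1.0e+00] F [ 1.1 -0.4 -0.3] w -0.001
320.5690187376457 244.90239083609467
255 189
```

View pics/w2c.png

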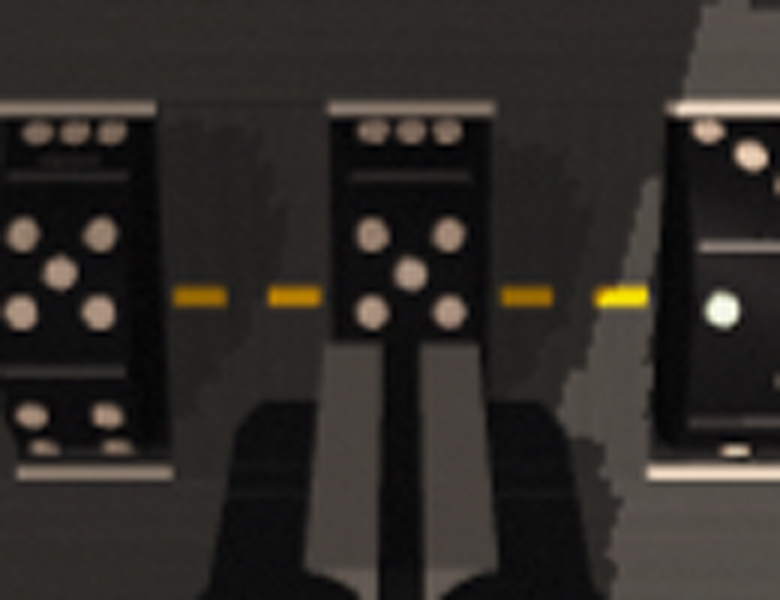

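The picture shows the middle wheel with its 5 at crop row 273 and the 5.5 divider at row 177. The right wheel still has its 5 at row 272, with dividers at rows 177 and 371.

```bash
python3 - <<'E'
from h import *
s,T=st();i=r.camera_info("wrist");row=lambda q:(q+.5)/6-.5+189
dv=row(296.5)-proj(i,b2w(0,.03,.07))[1];print(dv)
for y,f,hs in((.03,[(5,273),(5.5,177)],(.0141,)),(-.015,[(5,272.5),(5.5,177),(4.5,371)],(None,.0145,.0155)),(.075,[(2.5,247),(1.5,424)],(None,.0145,.0165))):
    for h in hs: print(y,h,fit(i,y,[(n,row(q)-dv) for n,q in f],h,1. if y>.05 else 3.8))
d=b2w(-.005,.03,.092)-s["tool_pos"];print(T.T@d*100)
E
```

```text
t 8.07 box xy mm [-27.1  30. ] z 153.1 toolx -169.41 tilt [-2.1e-03  3.0e-04 -1.0e+00] F [-0.2  0.5 -0.8] w -0.001
-1.5823547242314078
0.03 0.0141 (array([3.8092]), array([ 0.02, -0.03]))
-0.015 None (array([3.7291, 0.0188]), array([ 0.01, -0.02,  0.  ]))
-0.015 0.0145 (array([3.8103]), array([ 0.27,  0.11, -0.45]))
-0.015 0.0155 (array([3.7917]), array([ 0.22,  0.07, -0.34]))
0.075 None (array([0.9954, 0.0176]), array([0., 0.]))
0.075 0.0145 (array([1.0596]), array([ 0.43, -0.87]))
0.075 0.0165 (array([1.0183]), array([ 0.16, -0.29]))
[-2.22112088 -0.00636716  6.11014232]
```

arm_command(increments="-2.2 0 3 0 0 0 1; 0 0 2.7 0 0 0 1; 0 0 1 0 0 0 1; 0 0 0 0 0 0 1; 0 0 0 0 0 0 1")

```text
time: 8.7
tool_pos: [0.4843, 0.0574, 0.0881]
orientation: [-0.092, 0.996, -0.0, 0.001]
force: [-0.4, -0.2, -0.7]
gripper_width: 0.001
```

arm_command(increments="0 0 0.15 0 0 0 1; 0 0 0.1 0 0 0 1; 0 0 0 0 0 0 1; 0 0 0 0 0 0 1")

```text
time: 9.2
tool_pos: [0.4839, 0.0575, 0.0849]
orientation: [-0.092, 0.996, -0.0, 0.0]
force: [-0.5, -0.1, -0.6]
gripper_width: -0.004
```

arm_command(increments="0 0 0.15 0 0 0 1; 0 0 0.1 0 0 0 1; 0 0 0 0 0 0 1; 0 0 0 0 0 0 1")

```text
time: 9.7
tool_pos: [0.4842, 0.0575, 0.0829]
orientation: [-0.092, 0.996, -0.0, 0.0]
force: [-1.1, -0.8, 7.1]
gripper_width: -0.001
```

arm_command(increments="-0.2 0 0 0 0 0 1; -0.2 0 0 0 0 0 1; -0.2 0 0 0 0 0 1; -0.2 0 0 0 0 0 1; -0.17 0 0 0 0 0 1; 0 0 0 0 0 0 1; 0 0 0 0 0 0 1")

```text
time: 10.58
tool_pos: [0.4936, 0.0593, 0.0829]
orientation: [-0.092, 0.996, -0.0, 0.0]
force: [-2.4, 0.1, 8.2]
gripper_width: 0.001
```

```bash
python3 -c "
from h import *
s,T=st()
for p in((.008,-.015,.092),): print(T.T@(b2w(*p)-s['tool_pos'])*100)"
```

```text
t 10.57 box xy mm [ 4.9 29.9] z 82.9 toolx -169.4 tilt [ 7.e-04 -2.e-04 -1.e+00] F [-2.4  0.1  8.2] w 0.001
[-0.29844319 -4.48583938 -0.9051043 ]
```

arm_command(increments="0 0 -1.2 0 0 0 1; 0 0 0 0 0 0 1; -0.3 -4.5 0 0 0 0 1; 0 0 0.4 0 0 0 1; 0 0 0 0 0 0 1; 0 0 0 0 0 0 1")

```text
time: 11.32
tool_pos: [0.5043, 0.0163, 0.0902]
orientation: [-0.093, 0.996, 0.0, -0.0]
force: [-0.1, 0.0, -0.5]
gripper_width: 0.003
```

arm_command(increments="0 0 0.15 0 0 0 1; 0 0 0 0 0 0 1; 0 0 0 0 0 0 1")

```text
time: 11.7
tool_pos: [0.5046, 0.0157, 0.0888]
orientation: [-0.092, 0.996, -0.0, 0.0]
force: [-0.2, -0.4, -0.2]
gripper_width: 0.002
```

arm_command(increments="0 0 0.1 0 0 0 1; 0 0 0 0 0 0 1; 0 0 0 0 0 0 1")

```text
time: 12.08
tool_pos: [0.5046, 0.0156, 0.0878]
orientation: [-0.092, 0.996, 0.0, -0.0]
force: [1.1, -0.4, -0.2]
gripper_width: 0.002
```

arm_command(increments="0 0 0.1 0 0 0 1; 0 0 0 0 0 0 1; 0 0 0 0 0 0 1")

```text
time: 12.45
tool_pos: [0.5047, 0.0156, 0.0869]
orientation: [-0.092, 0.996, -0.0, 0.0]
force: [-0.1, 0.3, 1.8]
gripper_width: 0.002
```

arm_command(increments="0 0 0.1 0 0 0 1; 0 0 0 0 0 0 1; 0 0 0 0 0 0 1")

```text
time: 12.82
tool_pos: [0.5048, 0.0156, 0.0862]
orientation: [-0.092, 0.996, -0.0, 0.0]
force: [-0.9, -0.6, 6.4]
gripper_width: -0.003
```

arm_command(increments="0 0 0.04 0 0 0 1; 0 0 0 0 0 0 1")

```text
time: 13.08
tool_pos: [0.5049, 0.0156, 0.0859]
orientation: [-0.092, 0.996, -0.0, 0.0]
force: [-2.5, 0.2, 7.0]
gripper_width: -0.002
```

arm_command(increments="0.2 0 0 0 0 0 1; 0.2 0 0 0 0 0 1; 0.2 0 0 0 0 0 1; 0.2 0 0 0 0 0 1; 0.2 0 0 0 0 0 1; 0.2 0 0 0 0 0 1; 0.2 0 0 0 0 0 1; 0.2 0 0 0 0 0 1")

```text
time: 14.08
tool_pos: [0.4901, 0.0127, 0.0863]
orientation: [-0.092, 0.996, -0.0, 0.002]
force: [2.3, 1.7, 6.8]
gripper_width: 0.0
```

```bash
python3 -c "
from h import *
s,T=st()"
```

```text
t 14.07 box xy mm [ -7.  -15.3] z 86.3 toolx -169.42 tilt [ 3.7e-03 -1.0e-04 -1.0e+00] F [2.3 1.7 6.8] w 0.0
```

arm_command(increments="0 0 0 0 0 0 1; 0 0 -0.8 0 0 0 1; -1.6 0 0 0 0 0 1; 0 0 0.5 0 0 0 1; 0 0 0.15 0 0 0 1; 0 0 0.15 0 0 0 1; 0 0 0 0 0 0 1; 0 0 0 0 0 0 1")

```text
time: 15.08
tool_pos: [0.5044, 0.0156, 0.086]
orientation: [-0.092, 0.996, -0.0, 0.0]
force: [-0.7, 1.6, 7.5]
gripper_width: -0.001
```

arm_command(increments="0.2 0 0 0 0 0 1; 0.2 0 0 0 0 0 1; 0.2 0 0 0 0 0 1; 0.2 0 0 0 0 0 1; 0.2 0 0 0 0 0 1; 0.2 0 0 0 0 0 1; 0.2 0 0 0 0 0 1; 0.2 0 0 0 0 0 1")

```text
time: 16.08
tool_pos: [0.4895, 0.0127, 0.0862]
orientation: [-0.092, 0.996, -0.0, 0.001]
force: [3.1, 2.0, 6.7]
gripper_width: 0.002
```

arm_command(increments="0 0 0 0 0 0 1; 0 0 -1 0 0 0 1; 3 0 -5 0 0 0 1; 1 0 -1 0 0 0 1; 0 0 0 0 0 0 1; 0 0 0 0 0 0 1")

```text
time: 16.82
tool_pos: [0.4494, 0.0054, 0.1545]
orientation: [-0.092, 0.996, 0.0, -0.001]
force: [0.7, -0.5, 0.1]
gripper_width: -0.001
```

```bash
python3 - <<'E'
from h import *
s,T=st();i=r.camera_info("wrist");im=r.read_camera("wrist")[:,:,::-1];cv2.imwrite("pics/w3.png",im)
u,v=proj(i,b2w(0,.03,.08));u0,v0=int(u)-100,int(v)-50;print(u0,v0,proj(i,b2w(0,.03,.07)))
cv2.imwrite("pics/w3c.png",cv2.resize(im[v0:v0+95,u0:u0+130],None,fx=6,fy=6,interpolation=cv2.INTER_CUBIC))
print(T.T@(b2w(.005,-.015,.0950)-s["tool_pos"])*100)
E
```

```text
t 16.82 box xy mm [-48.3 -15.1] z 154.5 toolx -169.42 tilt [-1.6e-03  4.0e-04 -1.0e+00] F [ 0.7 -0.5  0.1] w -0.001
275 217 [373.15971163 261.47522193]
[-5.34075327 -0.0066073   5.94203341]
```

View pics/w3c.png

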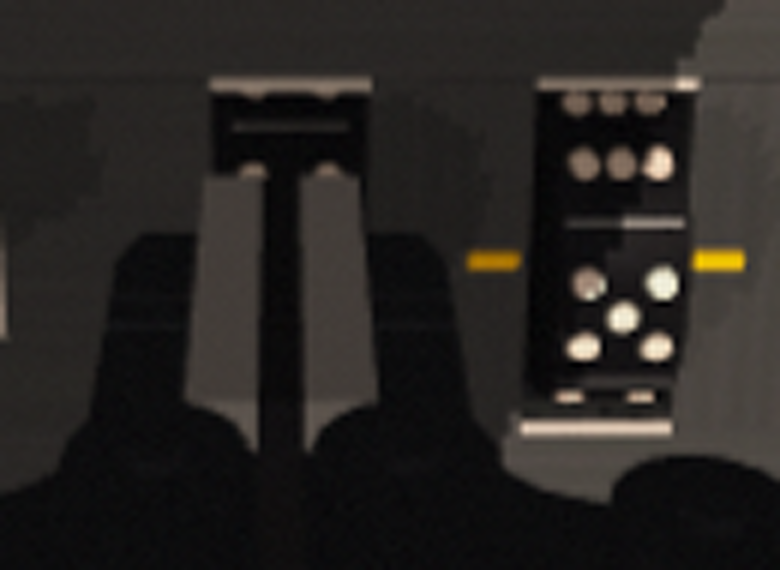

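The fingers hide most of the right wheel: only its 4.5 divider shows, at crop row 126. The middle wheel has its 5 at row 317 and dividers at rows 222 and 383.

```bash
python3 - <<'E'
from h import *
i=r.camera_info("wrist");row=lambda q:(q+.5)/6-.5+217
dv=row(261)-proj(i,b2w(0,.03,.07))[1];print(dv)
for y,f,h,x in((.03,[(5,317),(5.5,222),(4.5,383)],.0141,4),(.03,[(5,317),(5.5,222),(4.5,383)],None,4),(-.015,[(4.5,126)],.0171,2.5)):
    print(y,h,fit(i,y,[(n,row(q)-dv) for n,q in f],h,x))
E
```

```text
-1.4446886311880576
0.03 0.0141 (array([4.2079]), array([-0.02,  0.14, -0.3 ]))
0.03 None (array([4.1874, 0.0149]), array([-0.01,  0.01,  0.  ]))
-0.015 0.0171 (array([2.5435]), array([0.]))
```

arm_command(increments="-3 0 0 0 0 0 1; -2.4 0 2 0 0 0 1; 0 0 3 0 0 0 1; 0 0 1.2 0 0 0 1; 0 0 0 0 0 0 1; 0 0 0 0 0 0 1; 0 0 0 0 0 0 1")

```text
time: 17.75
tool_pos: [0.503, 0.0151, 0.0943]
orientation: [-0.092, 0.996, -0.0, 0.001]
force: [0.1, 0.3, 0.0]
gripper_width: 0.0
```

```bash
python3 -c "
from h import *
s,T=st()"
```

```text
t 17.75 box xy mm [  6.2 -15.2] z 94.3 toolx -169.41 tilt [ 1.6e-03 -3.0e-04 -1.0e+00] F [0.1 0.3 0. ] w 0.0
```

arm_command(increments="0 0 0.4 0 0 0 1; 0 0 0.15 0 0 0 1; 0 0 0 0 0 0 1; 0 0 0 0 0 0 1")

```text
time: 18.25
tool_pos: [0.5027, 0.0152, 0.0879]
orientation: [-0.092, 0.996, -0.0, 0.0]
force: [-0.6, -0.8, -0.7]
gripper_width: -0.002
```

arm_command(increments="0 0 0.1 0 0 0 1; 0 0 0 0 0 0 1; 0 0 0 0 0 0 1")

```text
time: 18.62
tool_pos: [0.5028, 0.0152, 0.087]
orientation: [-0.092, 0.996, -0.0, 0.0]
force: [-0.2, -0.4, 1.7]
gripper_width: 0.002
```

arm_command(increments="0 0 0.1 0 0 0 1; 0 0 0.04 0 0 0 1; 0 0 0 0 0 0 1")

```text
time: 19.0
tool_pos: [0.5029, 0.0152, 0.0861]
orientation: [-0.092, 0.996, -0.0, 0.0]
force: [-0.6, -0.3, 7.1]
gripper_width: -0.002
```

arm_command(increments="0.2 0 0 0 0 0 1; 0.2 0 0 0 0 0 1; 0.2 0 0 0 0 0 1; 0.2 0 0 0 0 0 1; 0.2 0 0 0 0 0 1; 0.12 0 0 0 0 0 1; 0 0 0 0 0 0 1; 0 0 0 0 0 0 1")

```text
time: 20.0
tool_pos: [0.4927, 0.0132, 0.0863]
orientation: [-0.092, 0.996, -0.0, 0.002]
force: [1.8, 1.0, 5.4]
gripper_width: 0.002
```

```bash
python3 -c "
from h import *
s,T=st()"
```

```text
t 20.0 box xy mm [ -4.4 -15.3] z 86.3 toolx -169.42 tilt [ 3.1e-03 -1.0e-04 -1.0e+00] F [1.8 1.  5.4] w 0.002
```

arm_command(increments="0 0 -1 0 0 0 1; 0 0 -3 0 0 0 1; 2.5 -3.1 -2.5 0 0 0 1; 0 0 0 0 0 0 1; 0 0 0 0 0 0 1; 0 0 0 0 0 0 1")

```text
time: 20.75
tool_pos: [0.4726, -0.0213, 0.1498]
orientation: [-0.093, 0.996, 0.0, -0.001]
force: [-0.3, 0.3, 0.8]
gripper_width: 0.001
```

```bash
python3 - <<'E'
from h import *
s,T=st();i=r.camera_info("wrist");im=r.read_camera("wrist")[:,:,::-1];cv2.imwrite("pics/w4.png",im)
u,v=proj(i,b2w(0,-.02,.08));u0,v0=int(u)-80,int(v)-50;print(u0,v0,proj(i,b2w(0,.0,.07)))
cv2.imwrite("pics/w4c.png",cv2.resize(im[v0:v0+95,u0:u0+160],None,fx=5,fy=6,interpolation=cv2.INTER_CUBIC))
print(T.T@(b2w(0,-.046,.10)-s["tool_pos"])*100)
E
```

```text
t 20.75 box xy mm [-30.4 -45.5] z 149.8 toolx -169.37 tilt [-1.4e-03  5.0e-04 -1.0e+00] F [-0.3  0.3  0.8] w 0.001
272 200 [375.81071966 245.06703781]
[-3.04503744 -0.06068229  4.97942239]
```

View pics/w4c.png

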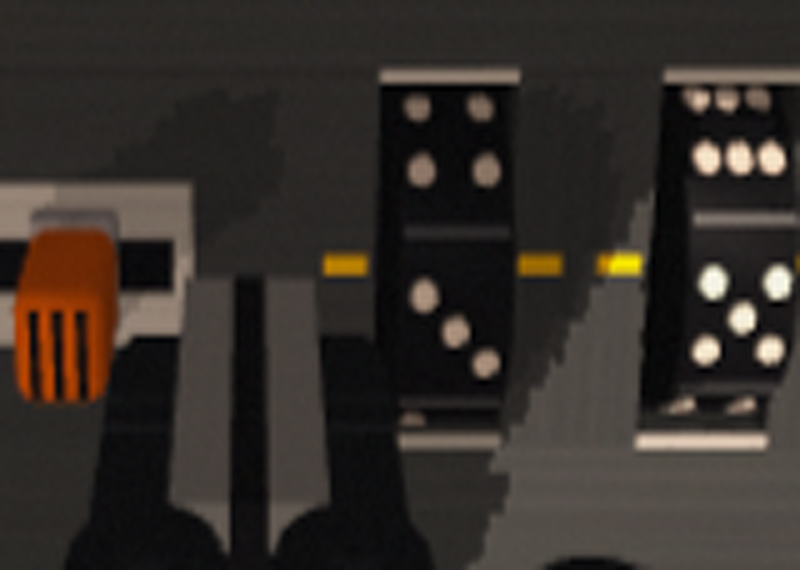

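The right wheel shows its 3 with the middle dot at crop row 331 and dividers at rows 232 and 402. The middle wheel shows its 5 at row 318, with dividers at 219 and 388. The knob is on the left and the fingers sit between it and the right wheel.

```bash
python3 - <<'E'
from h import *
i=r.camera_info("wrist");row=lambda q:(q+.5)/6-.5+200
dv=row(264.5)-proj(i,b2w(0,0,.07))[1];print(dv)
for h in(.0171,None):print(fit(i,-.015,[(n,row(q)-dv) for n,q in[(3,331),(3.5,232),(2.5,402)]],h,2))
for h in(.0141,None):print(fit(i,.03,[(n,row(q)-dv) for n,q in[(5,318),(5.5,219),(4.5,388)]],h,4))
E
```

```text
-1.3432192830094039
(array([2.1324]), array([ 0.07,  0.05, -0.25]))
(array([2.1177, 0.0178]), array([ 0.08, -0.06, -0.03]))
(array([4.2084]), array([-0.04,  0.05, -0.03]))
(array([4.2051, 0.0142]), array([-0.04,  0.03,  0.01]))
```

arm_command(increments="-3 0 2.5 0 0 0 1; 0 0 2.5 0 0 0 1; 0 0 1 0 0 0 1; 0 0 0.9 0 0 0 1; 0 0 0 0 0 0 1; 0 0 0 0 0 0 1")

```text
time: 21.55
tool_pos: [0.5026, -0.0165, 0.0822]
orientation: [-0.092, 0.996, -0.0, 0.001]
force: [-0.3, -0.4, 0.2]
gripper_width: 0.001
```

arm_command(increments="0 -0.2 0 0 0 0 1; 0 -0.2 0 0 0 0 1; 0 -0.2 0 0 0 0 1; 0 -0.1 0 0 0 0 1; 0 0 0 0 0 0 1")

```text
time: 22.18
tool_pos: [0.5035, -0.0233, 0.0815]
orientation: [-0.092, 0.996, 0.0, 0.0]
force: [0.5, 0.5, 0.5]
gripper_width: -0.001
```

```bash
python3 -c "
from h import *
s,T=st()"
```

```text
t 22.18 box xy mm [ -0.3 -53.1] z 81.5 toolx -169.41 tilt [-0.e+00  1.e-04 -1.e+00] F [0.5 0.5 0.5] w -0.001
```

arm_command(increments="0 -0.2 0 0 0 0 1; 0 -0.2 0 0 0 0 1; 0 0 0 0 0 0 1")

```text
time: 22.55
tool_pos: [0.5043, -0.0273, 0.0815]
orientation: [-0.092, 0.996, -0.0, -0.0]
force: [-0.4, 0.7, 1.4]
gripper_width: -0.001
```

arm_command(increments="0 -0.15 0 0 0 0 1; 0 -0.15 0 0 0 0 1; 0 0 0 0 0 0 1")

```text
time: 22.92
tool_pos: [0.5049, -0.0303, 0.0815]
orientation: [-0.092, 0.996, -0.0, 0.0]
force: [-0.6, 1.7, 1.4]
gripper_width: -0.001
```

arm_command(increments="0 -0.15 0 0 0 0 1; 0 0 0 0 0 0 1")

```text
time: 23.18
tool_pos: [0.5051, -0.0317, 0.0815]
orientation: [-0.092, 0.996, -0.0, 0.0]
force: [-0.3, 1.9, 1.2]
gripper_width: -0.003
```

arm_command(increments="0 -0.15 0 0 0 0 1; 0 -0.15 0 0 0 0 1")

```text
time: 23.42
tool_pos: [0.5057, -0.0346, 0.0815]
orientation: [-0.092, 0.996, 0.0, -0.0]
force: [-0.6, 1.9, 1.5]
gripper_width: 0.001
```

arm_command(increments="0 -0.15 0 0 0 0 1; 0 -0.15 0 0 0 0 1")

```text
time: 23.68
tool_pos: [0.5062, -0.0376, 0.0815]
orientation: [-0.092, 0.996, 0.0, 0.0]
force: [-0.0, 2.5, 0.4]
gripper_width: -0.0
```

arm_command(increments="0 -0.15 0 0 0 0 1; 0 -0.15 0 0 0 0 1")

```text
time: 23.92
tool_pos: [0.5068, -0.0406, 0.0815]
orientation: [-0.092, 0.996, 0.0, -0.0]
force: [-0.3, 3.2, 1.4]
gripper_width: -0.0
```

arm_command(increments="0 -0.2 0 0 0 0 1; 0 -0.2 0 0 0 0 1; 0 -0.2 0 0 0 0 1; 0 -0.15 0 0 0 0 1")

```text
time: 24.42
tool_pos: [0.5082, -0.048, 0.0815]
orientation: [-0.092, 0.996, -0.0, 0.0]
force: [0.3, 3.1, 0.9]
gripper_width: 0.003
```

arm_command(increments="0 -0.15 0 0 0 0 1; 0 -0.1 0 0 0 0 1")

```text
time: 24.68
tool_pos: [0.5085, -0.0496, 0.0815]
orientation: [-0.092, 0.996, 0.001, -0.0]
force: [-0.5, 8.7, 2.1]
gripper_width: 0.003
```

arm_command(increments="0 -0.1 0 0 0 0 1; 0 0 0 0 0 0 1")

```text
time: 24.92
tool_pos: [0.5085, -0.0502, 0.0815]
orientation: [-0.092, 0.996, 0.001, -0.0]
force: [-0.5, 9.3, 3.3]
gripper_width: -0.005
```

arm_command(increments="0 -0.06 0 0 0 0 1; 0 0 0 0 0 0 1; 0 0 0 0 0 0 1")

```text
time: 25.3
tool_pos: [0.5086, -0.0505, 0.0815]
orientation: [-0.092, 0.996, 0.001, -0.0]
force: [-0.1, 10.3, 3.3]
gripper_width: -0.003
```

arm_command(increments="0 0.5 0 0 0 0 1; 0 0.5 0 0 0 0 1; 0 0 0 0 0 0 1; 0 0 -3 0 0 0 1; 0 0 -3 0 0 0 1; 3 1.5 -2 0 0 0 1; 0 0 0 0 0 0 1; 0 0 0 0 0 0 1")

```text
time: 26.3
tool_pos: [0.4751, -0.0331, 0.1612]
orientation: [-0.092, 0.996, -0.0, 0.0]
force: [0.3, 0.0, 0.3]
gripper_width: -0.002
```

```bash
python3 - <<'E'
from h import *
s,T=st();i=r.camera_info("wrist");im=r.read_camera("wrist")[:,:,::-1];cv2.imwrite("pics/w5.png",im)
u,v=proj(i,b2w(0,0,.08));u0,v0=max(int(u)-105,0),int(v)-50;print(u0,v0,proj(i,b2w(0,0,.07)))
cv2.imwrite("pics/w5c.png",cv2.resize(im[v0:v0+95,u0:u0+195],None,fx=4,fy=6,interpolation=cv2.INTER_CUBIC))
for d in(0,.022,.025):print(d,proj(i,b2w(0,-.075-d,.095)).round(1),proj(i,b2w(0,-.075-d-.007,.07)).round(1))
E
```

```text
t 26.3 box xy mm [-30.1 -57.6] z 161.2 toolx -169.42 tilt [ 1.e-04 -2.e-04 -1.e+00] F [0.3 0.  0.3] w -0.002
285 193 [387.79985811 238.53022393]
0 [298.2 252.3] [292.3 238.4]
0.022 [270.  252.3] [266.6 238.3]
0.025 [266.2 252.3] [263.1 238.3]
```

View pics/w5c.png

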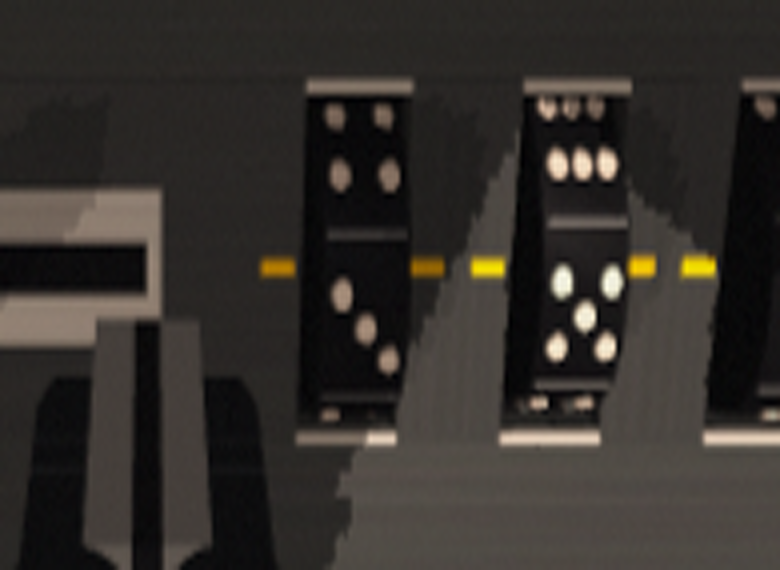

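The wheels are unchanged at 5 and 3. The knob has left this crop, so I measure it by colour instead.

```bash
python3 - <<'E'
from h import *
i=r.camera_info("wrist");im=cv2.imread("pics/w5.png");hsv=cv2.cvtColor(im,cv2.COLOR_BGR2HSV)
m=((hsv[...,0]<18)&(hsv[...,1]>150)&(hsv[...,2]>90)).astype(np.uint8)
n,_,s,c=cv2.connectedComponentsWithStats(m)
for k in range(1,n):
    if s[k,4]>60:print(s[k],c[k])
# expected column extents of knob (top corners / base corners) at d
for d in(0,.022,.025,.0265):print(d,[proj(i,b2w(-.0,-.075-d+e,z))[0].round(1) for e in(-.007,.007) for z in(.07,.095)])
cv2.imwrite("pics/w5k.png",cv2.resize(im[190:290,225:355],None,fx=6,fy=6,interpolation=cv2.INTER_CUBIC))
E
```

```text
[260 232  19  27 361] [269.38227147 243.81163435]
0 [np.float64(292.2), np.float64(289.2), np.float64(308.5), np.float64(307.2)]
0.022 [np.float64(266.5), np.float64(260.9), np.float64(282.8), np.float64(278.9)]
0.025 [np.float64(263.0), np.float64(257.1), np.float64(279.3), np.float64(275.0)]
0.0265 [np.float64(261.3), np.float64(255.1), np.float64(277.6), np.float64(273.1)]
```

View pics/w5k.png

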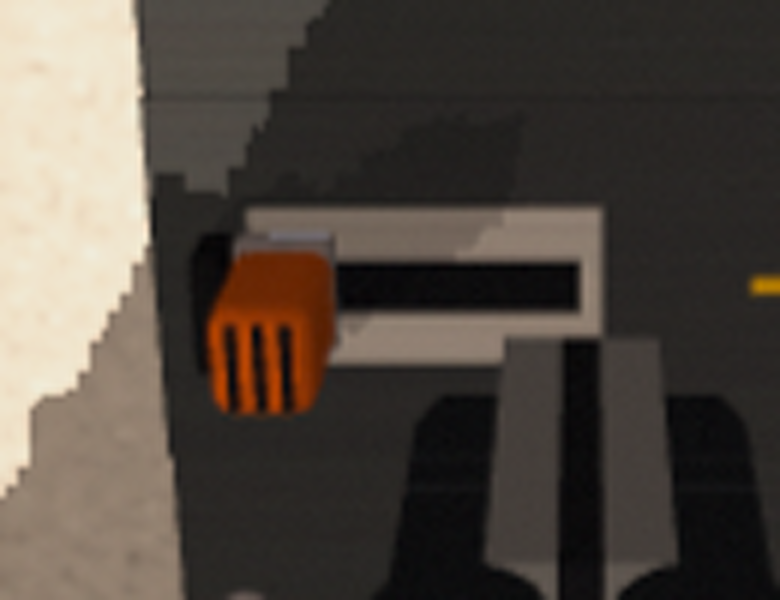

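```bash
python3 -c "
from h import *
st();print(r.close_job())"
```

```text
t 26.35 box xy mm [-30.1 -57.6] z 161.0 toolx -169.42 tilt [-5.e-04  0.e+00 -1.e+00] F [-0.8 -0.3  0.7] w 0.002
the job is handed in; nothing more can be done
None
```

The lock is set to 2 - 5 - 3 and the bolt is pushed to its stop. I handed the job in at 26.4 s with the arm clear of everything.

- **Wheels:** I rolled the middle wheel forward in three strokes and the right wheel back in three. The last camera measurements before the bolt push gave about 4.21 rad for the middle wheel (target 4.189) and 2.12–2.13 rad for the right (target 2.094). The picture taken after the push shows both unchanged. I never touched the left wheel, and it showed its two when last seen, before the bolt push.
- **Forces:** The highest reading on the wheels was about 9.4 N. The highest on the knob was about 11 N, against the 20 N limit. Force was only read at the end of each move, so a brief peak between readings would not show.
- **Bolt:** The knob ran freely at about 3 N until the force rose at the buffer. The last picture shows it resting against the buffer.
- **Disagreement:** The two edges of the knob in the last picture gave slightly different travel, about 22.5 mm and 25 mm. I trusted the force rise and the visible contact with the buffer, which point to 25 mm.
- **Bystanders:** The arm felt no contact on its way, but I took no final picture of them.

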